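Set the filling stand for a bottle and hold the cam lever shut

ROBOT

A 6-joint arm with a two-finger parallel gripper is mounted at the origin on the work surface. World frame = base frame: x ahead of the robot, y to its left, z up, the work surface at z = 0. Lengths are in m, angles in rad, forces in N, time in s.
With the tool pointing down it reaches from about 0.35 to 0.975 m from the base axis. Payload 7.1 kg.
Tool frame: the origin (TCP) lies on the centre line of the jaws, within the pads' length; the fingertips stand 19 mm ahead of it and the grasp point (between the pads) is the TCP; z points along the fingers, y is the direction in which the jaws open and shut (so a half turn about z gives the same grasp; the last joint's range is limited). The gripper opens to 88 mm and grips with 3 to 60 N. Pads are 20 mm wide; open, the fingers measure 115 mm over their backs; the gripper's body (75 mm by 178 mm) begins 61 mm behind the grasp point.
Start: joints at [1.227, 0.423, 1.63, -0, 1.089, -0.019], TCP at [0.199, 0.592, 0.22] pointing down, gripper open.
Joint ranges: [-3, 3], [-0.9, 2.11], [0.09, 2.58], [-1.31, 4.45], [0.11, 2.69], [-2.54, 2.54]. Speed limits (rad/s): [2.39, 2.39, 3.01, 3.14, 3.14, 3.14].

INTERFACE

Orientations are given as a 3x3 rotation matrix whose columns are the frame's x, y, z axes.
In Python, from station import readout, viewer, ticket gives the robot as it stands. The module is installed in compiled form; this text tells all that it offers.
- The arm moves only by the shell command python3 -m handwheel 'ROWS'. ROWS is JSON, a list of rows, each an object of numbers: "gripper": the closure, from 0 (fully open) to 1 (shut); "dx", "dy", "dz": the shift along the tool's x, y, z in mm; "spin": the turn about the tool's z in rad. A call has 1 to 5 rows; each row is the pose to reach, as a shift and turn from the pose commanded when the call began, along the tool's axes at that moment; what a row does not reach only later rows make up. A row lasts 1/10 s, in which the tool goes at most 50 mm and 8.59 degrees, less where a joint would pass 70% of its speed; a pose out of reach is approached as far as the arm can. A call with a gripper value outside its range is refused whole. The fingers move at their own pace and stop on an object; the grip force is fixed at half the most. Time passes only in rows, so rows that repeat a pose let the fingers close. It gives the time, the measured TCP pose, the force and the opening at its end, in the units of the state.
- readout.get_obs(): the state, without advancing time (a new reading comes with each control period).
- viewer.read_camera(name): name is "scene" or "top"; returns a dict with "img" (420x560x3 uint8, red, green, blue), "z_map" (420x560 float32, m along the optical axis (not along the pixel's ray), 0 where there is no reading), "K" (3x3 intrinsics, pixels), "k1" (the pictures are not rectified: a ray, as slopes to the right and down, at radius r is drawn at 1 + k1 r^2 times it, then the intrinsics apply), "cam_to_world" (4x4, takes a point from camera to world coordinates). Camera axes: x right, y down, z forward; pixel columns grow to the right and rows downward; lengths in m; the calibration is good to about 2 mm. A picture is of the moment at which its call begins.
- ticket.hand_in(): hands the job in, once; it reports no verdict.
The state is a dict: "t": time; "qpos": joint angles; "joint_velocities": joint speeds; "joint_efforts": joint torques, N m; "position": TCP position; "ee_rot": TCP orientation; "contact_force": force on the tool from outside, world axes, zero at the start; "wrist_torque": the same for the moment, N m; "grip_width": finger opening in m.
Only numpy, scipy, OpenCV 4.12 (cv2) and the standard library are available. Lean on these libraries where they do the work, as an engineer would, in place of code of your own. Each camera call takes 0.05 s, during which the arm holds its last target. There are 200 camera calls.

TASK

Slide the stand's low jaw shut on the open cobalt bottle, gently, until the bottle is snug between jaw and fence. Then draw the funnel's sliding leg out, with its green cam lever still open, until its white pointer stands at the red mark, and holding the leg there squeeze the lever fully shut towards the black grip plate. Finish while still holding the leg at the mark with the lever squeezed shut (I will tighten the nut behind: until then both spring back if let go), and leave the other things on the shelf where they stand.

Things in the scene. Friction and masses are not known exactly. Their poses are not given: they have to be found in the camera images.
- stand: Filling stand, fixed: steel base 12 mm thick, brass fence, two posts, a rail along its y axis (z up, x away from the robot at zero yaw). Origin at table level under the rail's centre line; the rail runs from y = -5 to 195 mm, its top 150 mm above the table. Jaw, leg and mark have axes parallel to the stand's.
- jaw: Low brass jaw sliding along the stand's +x towards the fence, at stand y = -120 mm. Origin: lower edge middle of its flat face (80 mm wide, top 59 mm above the table), 12 mm above the table. Starts at stand x = -72 to -55 mm; with the bottle snug against the fence it is at x = -30 mm. About 3 N of friction; stays where it is left.
- fence (a point): Middle of the fence's flat upright face at stand x = 30, y = -120 mm; it looks to -x. 100 mm wide, top 67 mm above the table.
- jaw_fin (a point): Middle of the grip of the jaw's upright dark wooden fin, 65 mm above the table, 95 mm to -x of the jaw's origin. The fin is 16 mm thick along y, 34 mm long along x, top 83 mm above the table; below it a bar 24 mm wide with its top 27 mm above the table.
- bottle: Open cobalt glass bottle, loose, round, 60 mm diameter, 110 mm tall, 0.2 to 0.4 kg. Origin: centre of its underside. It stands upright on the base (12 mm above the table), 5 mm short of the fence, at stand y = -140 to -100 mm. Glass: the jaw must not press it with more than 30 N.
- leg: Sliding leg: brass carriage 42 x 50 x 30 mm on the rail, with an arm to a ring and copper funnel 165 mm to -y (110 mm across, rim 209 mm above the table). Slides along the stand's -y, up to 120 mm, from rest at y = 130 mm; a spring pulls it back with 3 to 6 N. Origin: underside middle, 150 mm above the table. Grip plate and shut lever together fill leg y = -14 to 14 mm.
- plate_mid (a point): Middle of the upper part of the black grip plate, 218 mm above the table, 9 mm to +y of the leg's origin. The plate is 10 mm thick along y (outer face at leg y = +14 mm), 30 mm wide along x, from 180 to 240 mm above the table.
- cam_lever (a joint): Angle of the green cam lever on the leg: 0 open (leaning 0.45 rad away from the plate towards -y), 0.45 shut (upright, alongside the plate with an 8 mm gap). It hinges about the stand's x direction at leg y = -9 mm, 183 mm above the table; a spring opens it whenever it is not held, 2 to 3.5 N at the tip.
- lever_tip (a point): Top end of the green cam lever, 52 mm from its hinge; the lever is 10 mm thick and 22 mm wide along x. Open, the outermost edge is 37 mm to -y of the leg's origin and the tip 230 mm above the table; shut, its outer face is at leg y = -14 mm, tip at 235 mm.
- pointer (a point): Tip of the white pointer, 3 mm wide, on the carriage's far (+x) side, at leg y = 0, 154 mm above the table; it slides along just over the ledge on the rail's +x side.
- mark: Red mark, 4 mm wide, clipped over the ledge on the rail's +x side, fixed for the run 165 mm to +y of the bottle's start (stand y = 25 to 65 mm). Origin: at table level below the rail's centre line, at the y of the mark's middle; the red itself sits 20 to 43 mm to +x of this point, 120 to 150 mm above the table.
- spout (a point): Lower end of the funnel's spout, 137 mm above the table, 165 mm to -y of the leg's origin; it stands over the bottle's mouth when the pointer is at the mark.
- corked_bottle: Cobalt bottle with a cork, 60 mm diameter, 128 mm tall; origin centre of underside. Bystander.
- measure: Copper measuring cup, 72 mm diameter, 60 mm tall; origin centre of underside. Bystander.
- tamper: Pale boxwood tamper standing upright, 44 mm diameter, 95 mm tall; origin centre of underside. Bystander.
- cork: Loose cork, 34 mm diameter, 26 mm tall; origin centre of underside. Bystander.
- spice_tin: Spice tin, 64 mm diameter, 100 mm tall; origin centre of underside. Bystander.
- mill: Dark bronze hand-crank mill fixed on its board, 120 x 120 mm, about 225 mm tall with its crank; origin centre of underside. Bystander.
Mind the look-alikes: they are no part of the job. What is shaped like the bottle but pink or yellow is not meant.

How it is judged:
By the outcome, as a careful person would: the job done as asked, in the order asked, and still so for the second after the job is handed in, while the arm keeps its last pose, push and grip.
It also fails if it takes over 69 s, if anything falls off the work surface, if the arm or the gripper's body presses on something with over 40 N, if the wrist force passes 120 N, or if a joint passes its speed limit or range.

## Working session

There is one attempt and no reset: what is moved stays moved. The work goes in short steps, Python scripts to look and compute and a shell command to move; the robot and the scene stay as the last step left them, time stands still between calls to the robot, and variables do not carry over. Pictures are saved under pics/ and viewed, about 8 in all and at most 12, crops included, and the job is handed in when it is done.

```bash
mkdir -p pics; cat > h.py <<'E'
import numpy as np, cv2
from station import readout, viewer, ticket
def cam(n):
    c=viewer.read_camera(n); np.savez('%s.npz'%n,**c); return c
def load(n): return dict(np.load('%s.npz'%n))
def cloud(c):
    h,w=c['z_map'].shape; K=c['K']; k=float(c['k1'])
    u,v=np.meshgrid(np.arange(w),np.arange(h))
    p=cv2.undistortPoints(np.stack([u,v],-1).reshape(-1,1,2).astype(float),K,np.array([k,0,0,0,0.])).reshape(h,w,2)
    z=c['z_map']; P=np.dstack([p[...,0]*z,p[...,1]*z,z,np.ones_like(z)])
    W=P@c['cam_to_world'].T; W=W[...,:3]; W[z==0]=np.nan; return W
def px(c,u,v,zz):
    "intersection of ray with world height zz"
    p=cv2.undistortPoints(np.array([[[u,v]]],float),c['K'],np.array([float(c['k1']),0,0,0,0.])).ravel()
    M=c['cam_to_world']; d=M[:3,:3]@[p[0],p[1],1]; o=M[:3,3]; return o+d*(zz-o[2])/d[2]
E
python3 - <<'E'
from h import *
print({k:np.round(v,3).tolist() if not np.isscalar(v) else v for k,v in readout.get_obs().items()})
for n in('scene','top'):
    c=cam(n); print(n,c['K'].tolist(),c['k1'],np.round(c['cam_to_world'],3).tolist())
    cv2.imwrite('pics/%s0.png'%n,cv2.resize(c['img'][...,::-1],(784,588)))
E
```

```text
{'t': 0.0, 'qpos': [1.227, 0.424, 1.631, -0.0, 1.089, -0.019], 'joint_velocities': [-0.001, 0.0, 0.001, 0.0, -0.001, -0.001], 'joint_efforts': [-0.0, -54.462, -27.367, 0.064, 0.023, -0.0], 'position': [0.199, 0.592, 0.219], 'ee_rot': [[-0.948, 0.319, -0.0], [0.319, 0.948, -0.001], [0.0, -0.001, -1.0]], 'contact_force': [-0.099, 0.514, -1.007], 'wrist_torque': [-0.021, 0.062, -0.045], 'grip_width': 0.08772258168567028}
scene [[515.8744961189217, 0.0, 277.9934509026077], [0.0, 515.8744961189217, 212.58431915057827], [0.0, 0.0, 1.0]] -0.09144734041451372 [[0.853, 0.329, -0.405, 1.117], [0.522, -0.523, 0.674, -0.983], [0.01, -0.786, -0.618, 1.017], [0.0, 0.0, 0.0, 1.0]]
top [[473.2720030088438, 0.0, 276.37999348596423], [0.0, 473.2720030088438, 207.47268043786383], [0.0, 0.0, 1.0]] 0.03615868693369855 [[-0.01, -0.997, 0.072, 0.466], [-1.0, 0.012, 0.026, -0.043], [-0.027, -0.071, -0.997, 1.37], [0.0, 0.0, 0.0, 1.0]]
```

View pics/scene0.png

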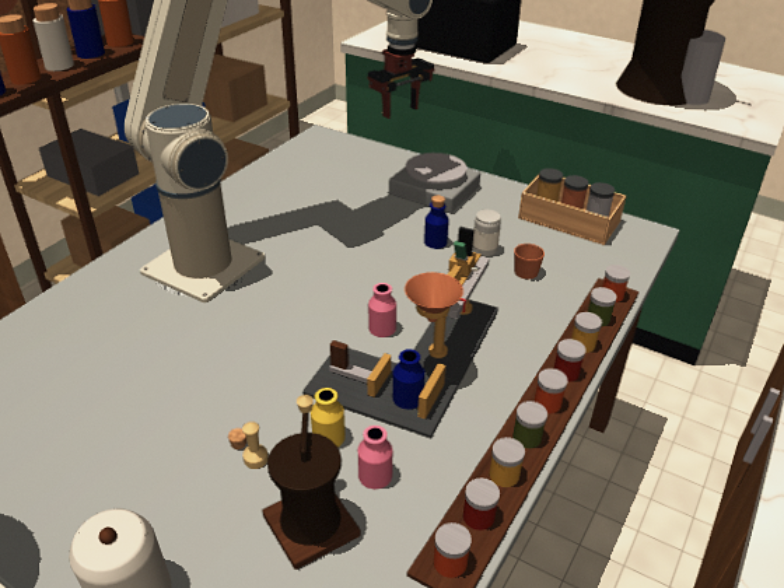

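View pics/top0.png

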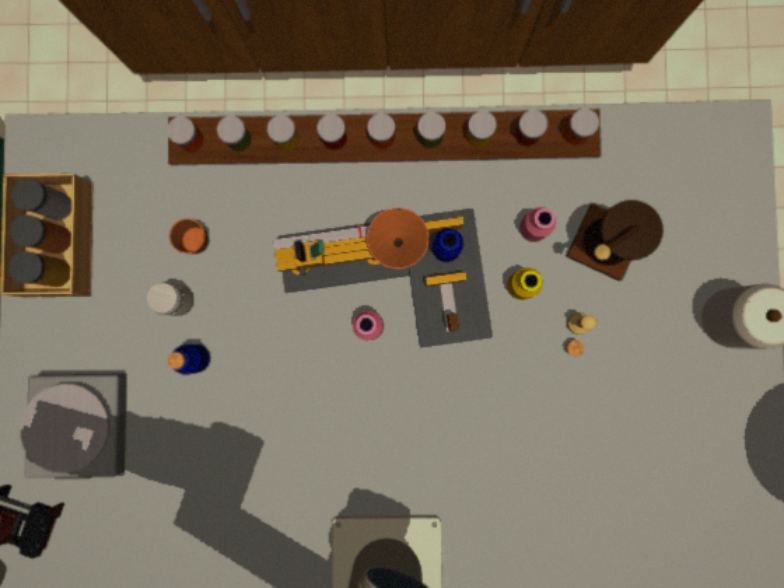

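The top view (784 px) shows the stand at (275–490, 210–345), with the open cobalt bottle at (447,245), the fin at (452,321), the black plate at (301,251), the green lever at (317,248) and the red mark at (361,232). Candidates for the bottle:
- The open cobalt one at (447,245), between jaw and fence. It fits the description.
- The corked cobalt one at (188,358), which has a cork and is a bystander.
- The pink ones at (367,325) and (540,222) and the yellow one at (527,283), which are the wrong colour.

I'll confirm in an enlarged crop.

```bash
python3 - <<'E'
from h import *
t=load('top'); s=load('scene')
a=cv2.resize(t['img'][145:250,190:355,::-1],None,fx=4.8,fy=4.8,interpolation=cv2.INTER_CUBIC)
cv2.imwrite('pics/topcrop.png',a[:600,:800])
b=cv2.resize(s['img'][155:310,215:360,::-1],None,fx=3.8,fy=3.8,interpolation=cv2.INTER_CUBIC)
cv2.imwrite('pics/scenecrop.png',b[:600])
for n,c in(('top',t),('scene',s)):
    W=cloud(c); hsv=cv2.cvtColor(c['img'],cv2.COLOR_RGB2HSV); H,S,V=[hsv[...,i].astype(int) for i in range(3)]
    roi=(W[...,0]>.45)&(W[...,0]<.9)&(W[...,1]>-.3)&(W[...,1]<.25)
    def rep(name,m):
        m=m&roi
        P=W[m]; vv,uu=np.nonzero(m)
        if len(P): print(n,name,len(P),'px',uu.mean().round(1),vv.mean().round(1),'med',np.nanmedian(P,0).round(4),'lo',np.nanpercentile(P,3,0).round(3),'hi',np.nanpercentile(P,97,0).round(3))
    rep('cobalt',(H>110)&(H<130)&(S>150)&(V>40))
    rep('green',(H>55)&(H<90)&(S>100)&(V>30)&(W[...,2]>.15))
    rep('red',((H<6)|(H>174))&(S>170)&(V>110)&(W[...,2]>.1)&(W[...,2]<.16))
    rep('black',(V<45)&(W[...,2]>.17)&(W[...,1]>0))
    rep('darkbrown',(W[...,2]>.072)&(W[...,2]<.095)&(V<110)&(W[...,0]<.66))
    rep('brassjaw',(H>12)&(H<28)&(S>150)&(W[...,2]>.05)&(W[...,2]<.075)&(W[...,1]<-.05))
    rep('brasstop',(H>12)&(H<28)&(S>150)&(W[...,2]>.14)&(W[...,2]<.165))
    rep('carriage',(H>12)&(H<28)&(S>150)&(W[...,2]>.17)&(W[...,2]<.19))
E
```

```text
top cobalt 305 px 319.7 174.6 med [ 0.6418 -0.1272  0.0969] lo [ 0.623 -0.154  0.077] hi [ 0.672 -0.105  0.127]
top green 55 px 226.3 177.7 med [0.6237 0.109  0.2231] lo [0.616 0.098 0.198] hi [0.632 0.12  0.234]
top red 8 px 256.6 164.5 med [0.6668 0.0377 0.1498] lo [0.657 0.037 0.149] hi [0.675 0.04  0.154]
top black 67 px 213.9 179.0 med [0.619  0.1364 0.2394] lo [0.606 0.133 0.204] hi [0.633 0.143 0.244]
top darkbrown 237 px 326.7 201.1 med [ 0.587  -0.1379  0.085 ] lo [ 0.485 -0.27   0.075] hi [0.655 0.044 0.094]
top brassjaw 448 px 326.9 176.5 med [ 0.5935 -0.1347  0.0629] lo [ 0.548 -0.278  0.052] hi [ 0.863 -0.09   0.074]
top brasstop 542 px 230.2 181.9 med [0.6196 0.0926 0.1511] lo [0.599 0.023 0.145] hi [0.65  0.192 0.156]
top carriage 336 px 235.0 179.7 med [0.6278 0.0951 0.1779] lo [0.601 0.026 0.172] hi [0.641 0.153 0.185]
scene cobalt 654 px 290.6 272.6 med [ 0.6586 -0.1524  0.0791] lo [ 0.632 -0.163  0.019] hi [ 0.676 -0.122  0.122]
scene green 66 px 328.4 177.9 med [0.6251 0.1011 0.2136] lo [0.617 0.093 0.187] hi [0.634 0.116 0.23 ]
scene red 5 px 330.4 213.6 med [0.6703 0.0354 0.1492] lo [0.666 0.033 0.137] hi [0.673 0.052 0.154]
scene black 184 px 331.9 173.0 med [0.6252 0.1328 0.2147] lo [0.609 0.097 0.185] hi [0.634 0.14  0.24 ]
scene darkbrown 257 px 273.9 255.2 med [ 0.6284 -0.1467  0.0822] lo [ 0.484 -0.274  0.073] hi [0.658 0.03  0.094]
scene brassjaw 459 px 295.3 280.9 med [ 0.6862 -0.1423  0.0608] lo [ 0.576 -0.294  0.051] hi [ 0.892 -0.074  0.072]
scene brasstop 120 px 329.8 196.2 med [0.636  0.1055 0.1518] lo [ 0.607 -0.062  0.145] hi [0.659 0.186 0.165]
scene carriage 175 px 322.9 197.2 med [0.6317 0.1005 0.1747] lo [ 0.607 -0.066  0.171] hi [0.668 0.144 0.181]
```

View pics/topcrop.png

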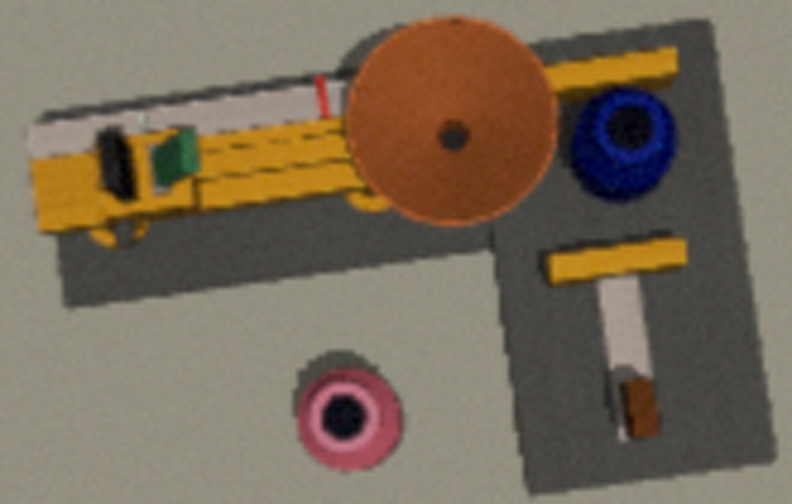

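View pics/scenecrop.png

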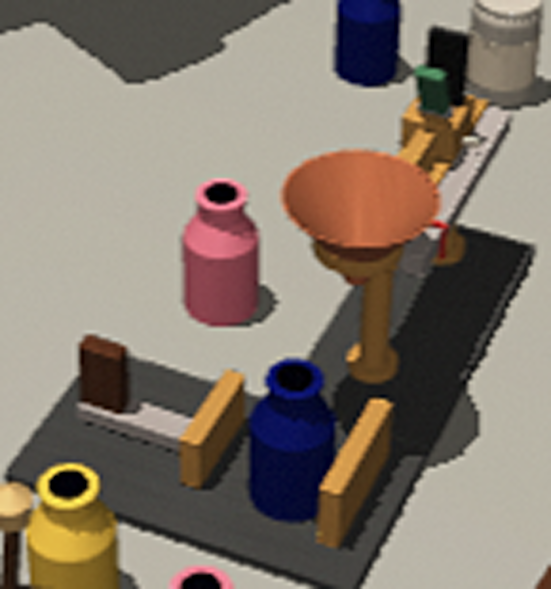

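Confirmed: the open cobalt bottle is in the stand at crop (625,145), and the pink and yellow ones are lookalikes. Next I'll get the pose from the clouds.

```bash
python3 - <<'E'
from h import *
for n in('top','scene'):
    c=load(n); W=cloud(c); hsv=cv2.cvtColor(c['img'],cv2.COLOR_RGB2HSV); H,S,V=[hsv[...,i].astype(int) for i in range(3)]
    X,Y,Z=W[...,0],W[...,1],W[...,2]
    br=(H>12)&(H<28)&(S>150)
    def rep(name,m):
        P=W[m]
        if len(P)<4: print(n,name,len(P));return
        r=cv2.minAreaRect((P[:,:2]*1000).astype(np.float32))
        print(n,name,len(P),'rect c',np.round(r[0],1),'size',np.round(r[1],1),'ang',round(r[2],1),'z',np.nanmedian(P[:,2]).round(4),'mean',P.mean(0).round(4))
    rep('fence',br&(Z>.061)&(Z<.071)&(X>.63)&(X<.75)&(Y<-.03)&(Y>-.25))
    rep('jawtop',br&(Z>.054)&(Z<.064)&(X>.56)&(X<.63)&(Y<-.03)&(Y>-.25))
    rep('fintop',(Z>.077)&(Z<.09)&(X>.45)&(X<.58)&(Y<-.05)&(Y>-.2))
    rep('platetop',(Z>.235)&(Z<.25)&(X>.58)&(X<.66)&(Y<.17)&(Y>.1)&(V<70))
    rep('green',(H>55)&(H<90)&(S>100)&(V>30)&(Z>.22)&(X>.58)&(X<.66)&(Y<.17)&(Y>.07))
    rep('base',(Z>.006)&(Z<.018)&(X>.45)&(X<.75)&(Y<.25)&(Y>-.22)&(V<90))
    rep('rail',br&(Z>.145)&(Z<.156)&(X>.57)&(X<.67)&(Y<.1)&(Y>0.0))
    rep('railend',br&(Z>.142)&(Z<.157)&(X>.57)&(X<.67)&(Y<.22)&(Y>0.0))
    rep('bneck',(H>105)&(H<130)&(S>120)&(Z>.115)&(Z<.13)&(Y<-.05))
    rep('bottle',(H>110)&(H<130)&(S>150)&(V>40)&(Z>.03)&(Z<.09)&(Y<-.05))
    rep('rim',(Z>.2)&(Z<.215)&(H<20)&(S>100)&(Y<.05)&(X>.55)&(X<.72))
    rep('white?',(S<60)&(V>170)&(Z>.15)&(Z<.16)&(X>.62)&(X<.68)&(Y>.05)&(Y<.2))
    rep('redm',((H<8)|(H>172))&(S>110)&(Z>.145)&(Z<.156)&(X>.63)&(X<.69)&(Y>0)&(Y<.1))
E
```

```text
top fence 137 rect c [ 693.6 -123.9] size [17.  73.2] ang 7.9 z 0.068 mean [ 0.6933 -0.1241  0.0675]
top jawtop 156 rect c [ 583.9 -125.6] size [16.2 79. ] ang 7.8 z 0.0593 mean [ 0.5836 -0.1256  0.0594]
top fintop 72 rect c [ 497.6 -136.4] size [32.9 16. ] ang 8.5 z 0.0841 mean [ 0.4976 -0.1366  0.0841]
top platetop 49 rect c [620.3 139.1] size [29.4  8.8] ang 9.1 z 0.2416 mean [0.6198 0.1389 0.2414]
top green 29 rect c [624.5 103.9] size [16.2 10.8] ang 11.4 z 0.2309 mean [0.6245 0.1034 0.2299]
top base 4236 rect c [574.6  -1.4] size [268.8 408. ] ang 7.0 z 0.0129 mean [ 0.5775 -0.0726  0.0128]
top rail 284 rect c [630.8  58.9] size [40.  84.4] ang 7.7 z 0.1512 mean [0.6276 0.0592 0.151 ]
top railend 524 rect c [624.8 105.9] size [ 40.5 179.4] ang 7.3 z 0.151 mean [0.6224 0.1078 0.1508]
top bneck 154 rect c [ 610.2 -192.6] size [187.9  38.4] ang 57.3 z 0.1228 mean [ 0.6503 -0.1309  0.1229]
top bottle 84 rect c [ 648.7 -129.9] size [55.5 54.4] ang 0.1 z 0.0861 mean [ 0.6406 -0.1273  0.0831]
top rim 547 rect c [ 611.8 -185.2] size [420.5 107.8] ang 78.2 z 0.2067 mean [ 0.6457 -0.0489
[... 743 characters left out ...]
rail 21 rect c [638.8  90.9] size [13.6 23.4] ang 58.6 z 0.1493 mean [0.6368 0.0915 0.1492]
scene railend 79 rect c [620.9 134.5] size [ 37.  114.7] ang 7.4 z 0.1493 mean [0.6342 0.1216 0.1497]
scene bneck 122 rect c [ 649. -133.] size [38.3 36. ] ang 58.5 z 0.1211 mean [ 0.6504 -0.1351  0.1208]
scene bottle 364 rect c [ 656.9 -145.7] size [55.2 39.1] ang 32.5 z 0.0651 mean [ 0.6582 -0.1541  0.0636]
scene rim 325 rect c [ 646.2 -188.3] size [109.2 424. ] ang 2.2 z 0.2054 mean [ 0.6314 -0.0826  0.2056]
scene white? 4 rect c [649.  131.2] size [ 2.4 13.9] ang 84.1 z 0.1571 mean [0.6485 0.1315 0.1562]
scene redm 7 rect c [668.1  35. ] size [3.1 9. ] ang 75.7 z 0.1492 mean [0.6677 0.0352 0.1491]
```

```bash
python3 -m handwheel '[{"gripper":0,"dx":-31,"dy":-36,"dz":0,"spin":-0.09},{"gripper":0,"dx":-62,"dy":-72,"dz":0,"spin":-0.18},{"gripper":0,"dx":-93,"dy":-108,"dz":0,"spin":-0.27},{"gripper":0,"dx":-124,"dy":-144,"dz":0,"spin":-0.36},{"gripper":0,"dx":-155,"dy":-180,"dz":0,"spin":-0.454}]'
cat > go.py <<'E'
# target in stand frame -> tool shift (mm)
import sys
from h import *
YAW=0.129; O=np.array([.6382,-.0008])
R=np.array([[np.cos(YAW),-np.sin(YAW)],[np.sin(YAW),np.cos(YAW)]])
o=readout.get_obs(); p=np.array(o['position']); E=np.array(o['ee_rot'])
st=R.T@(p[:2]-O)
print('t',round(o['t'],2),'TCP',p.round(4),'stand',(st*1000).round(1),'F(stand)',(R.T@np.array(o['contact_force'])[:2]).round(1),round(o['contact_force'][2],1),'w',round(o['grip_width'],4),'yawerr',round(np.arctan2(E[1,1],E[0,1])-np.pi/2-YAW,4))
if len(sys.argv)>3:
    x,y,z=map(float,sys.argv[1:4]); tgt=np.r_[O+R@np.array([x,y])/1000,z/1000]
    print('shift tool mm',(E.T@(tgt-p)*1000).round(1))
E
python3 go.py -157 -119 200
```

```text
t: 0.6
position: [0.289, 0.3703, 0.2196]
ee_rot: [[-0.991, -0.133, -0.0], [-0.133, 0.991, -0.0], [0.0, -0.0, -1.0]]
contact_force: [1.3, 0.6, 1.0]
grip_width: 0.0876
t 0.6 TCP [0.289  0.3703 0.2196] stand [-298.6  413. ] F(stand) [1.4 0.4] 1.0 w 0.0876 yawerr 0.0045
shift tool mm [-139.2 -532.6   19.8]
```

```bash
python3 -m handwheel '[{"gripper":0,"dx":-12,"dy":-47},{"gripper":0,"dx":-24,"dy":-94},{"gripper":0,"dx":-36,"dy":-141},{"gripper":0,"dx":-48,"dy":-188},{"gripper":0,"dx":-60,"dy":-235}]' | head -2
python3 -m handwheel '[{"gripper":0,"dx":-12,"dy":-47},{"gripper":0,"dx":-24,"dy":-94},{"gripper":0,"dx":-36,"dy":-141},{"gripper":0,"dx":-48,"dy":-188},{"gripper":0,"dx":-60,"dy":-235}]' | head -2
python3 go.py -157 -119 140
```

```text
t 0.6 TCP [0.289  0.3703 0.2196] stand [-298.6  413. ] F(stand) [1.4 0.4] 1.0 w 0.0876 yawerr 0.0045
shift tool mm [-139.2 -532.6   79.8]validation failed for argument at $[0]...
validation failed for argument at $[0]...
```

All keys are required in each row.

```bash
python3 -m handwheel '[{"gripper":0,"dx":-12,"dy":-47,"dz":0,"spin":0},{"gripper":0,"dx":-24,"dy":-94,"dz":0,"spin":0},{"gripper":0,"dx":-36,"dy":-141,"dz":0,"spin":0},{"gripper":0,"dx":-48,"dy":-188,"dz":0,"spin":0},{"gripper":0,"dx":-60,"dy":-235,"dz":0,"spin":0.004}]' | head -2
python3 -m handwheel '[{"gripper":0,"dx":-12,"dy":-47,"dz":0,"spin":0},{"gripper":0,"dx":-24,"dy":-94,"dz":0,"spin":0},{"gripper":0,"dx":-36,"dy":-141,"dz":0,"spin":0},{"gripper":0,"dx":-48,"dy":-188,"dz":0,"spin":0},{"gripper":0,"dx":-60,"dy":-235,"dz":0,"spin":0}]' | head -2
python3 go.py -157 -119 140
```

```text
t: 1.1
position: [0.3788, 0.1451, 0.2199]
t: 1.6
position: [0.4677, -0.0808, 0.2198]
t 1.6 TCP [ 0.4677 -0.0808  0.2198] stand [-179.4  -57.4] F(stand) [ 0.4 -0.1] 0.2 w 0.0875 yawerr -0.0042
shift tool mm [-22.6 -61.5  79.8]
```

```bash
python3 -m handwheel '[{"gripper":0,"dx":-11,"dy":-31,"dz":0,"spin":-0.004},{"gripper":0,"dx":-22.5,"dy":-61.5,"dz":0,"spin":-0.004},{"gripper":0,"dx":-22.5,"dy":-61.5,"dz":40,"spin":-0.004},{"gripper":0,"dx":-22.5,"dy":-61.5,"dz":80,"spin":-0.004},{"gripper":0,"dx":-22.5,"dy":-61.5,"dz":80,"spin":-0.004}]' | head -2
python3 go.py -157 -119 66; python3 - <<'E'
from h import *
c=cam('top'); s=cam('scene')
a=cv2.resize(c['img'][140:260,280:380,::-1],None,fx=4.5,fy=4.5,interpolation=cv2.INTER_CUBIC)
b=cv2.resize(s['img'][205:325,210:290,::-1],None,fx=4.5,fy=4.5,interpolation=cv2.INTER_CUBIC)[:540,:350]
cv2.imwrite('pics/fin.png',np.hstack([a,b]))
E
```

```text
t: 2.1
position: [0.4937, -0.1361, 0.1355]
t 2.1 TCP [ 0.4937 -0.1361  0.1355] stand [-160.7 -115.6] F(stand) [-0.2 -0.7] 0.4 w 0.0875 yawerr -0.0005
shift tool mm [-4.3 -3.7 69.4]
```

View pics/fin.png

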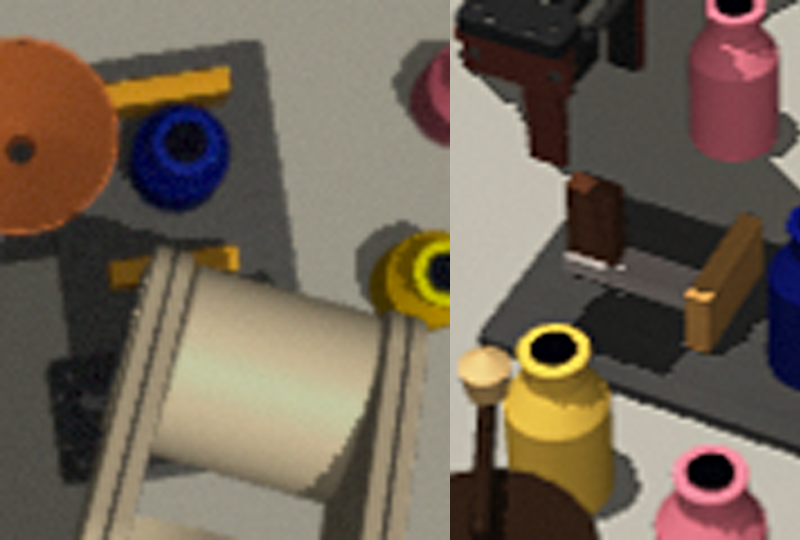

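Scene crop: the fingers, at (545,130) and (628,40), straddle the line above the fin at (595,180), so alignment is good. I'll lower and grip.

```bash
python3 -m handwheel '[{"gripper":0,"dx":-1.5,"dy":-2,"dz":22,"spin":0},{"gripper":0,"dx":-1.5,"dy":-2,"dz":44,"spin":0},{"gripper":0,"dx":-1.5,"dy":-2,"dz":66,"spin":0},{"gripper":0,"dx":-1.5,"dy":-2,"dz":72,"spin":0},{"gripper":0,"dx":-1.5,"dy":-2,"dz":74,"spin":0}]' | head -2
python3 go.py -157 -119 66
python3 -m handwheel '[{"gripper":0.5,"dx":0,"dy":0,"dz":0,"spin":0},{"gripper":0.6,"dx":0,"dy":0,"dz":0,"spin":0},{"gripper":0.7,"dx":0,"dy":0,"dz":0,"spin":0},{"gripper":0.75,"dx":0,"dy":0,"dz":0,"spin":0},{"gripper":0.75,"dx":0,"dy":0,"dz":0,"spin":0}]' |tail -2
python3 go.py -157 -119 66
```

```text
t: 2.7
position: [0.5002, -0.1388, 0.067]
t 2.7 TCP [ 0.5002 -0.1388  0.067 ] stand [-154.6 -119.1] F(stand) [ 0.3 -1. ] 0.7 w 0.0875 yawerr 0.0006
shift tool mm [2.4 0.1 1. ]
contact_force: [0.8, -0.2, 0.1]
grip_width: 0.0511
t 3.2 TCP [ 0.4995 -0.1388  0.0662] stand [-155.3 -119. ] F(stand) [ 0.8 -0.3] 0.1 w 0.0511 yawerr 0.0002
shift tool mm [ 1.7 -0.   0.2]
```

```bash
python3 -m handwheel '[{"gripper":0.75,"dx":0,"dy":0,"dz":0,"spin":0},{"gripper":0.75,"dx":0,"dy":0,"dz":0,"spin":0},{"gripper":0.75,"dx":0,"dy":0,"dz":0,"spin":0},{"gripper":0.75,"dx":0,"dy":0,"dz":0,"spin":0},{"gripper":0.75,"dx":0,"dy":0,"dz":0,"spin":0}]' |tail -2
python3 go.py
```

```text
contact_force: [1.3, 0.8, 0.4]
grip_width: 0.0222
t 3.7 TCP [ 0.4992 -0.1387  0.0658] stand [-155.5 -118.9] F(stand) [1.4 0.6] 0.4 w 0.0222 yawerr 0.0002
```

```bash
python3 -m handwheel '[{"gripper":1,"dx":0,"dy":0,"dz":0,"spin":0},{"gripper":1,"dx":0,"dy":0,"dz":0,"spin":0},{"gripper":1,"dx":0,"dy":0,"dz":0,"spin":0}]' |tail -2
python3 go.py
python3 -m handwheel '[{"gripper":1,"dx":-3,"dy":0,"dz":0,"spin":0},{"gripper":1,"dx":-6,"dy":0,"dz":0,"spin":0},{"gripper":1,"dx":-10,"dy":0,"dz":0,"spin":0},{"gripper":1,"dx":-14,"dy":0,"dz":0,"spin":0},{"gripper":1,"dx":-14,"dy":0,"dz":0,"spin":0}]' |tail -2
python3 go.py
```

```text
contact_force: [-0.2, 15.8, 5.5]
grip_width: 0.016
t 4.0 TCP [ 0.4982 -0.136   0.0657] stand [-156.2 -116.1] F(stand) [ 1.8 15.7] 5.5 w 0.016 yawerr -0.0012
contact_force: [-2.6, 13.4, 6.5]
grip_width: 0.0158
t 4.5 TCP [ 0.5116 -0.1343  0.0657] stand [-142.7 -116.1] F(stand) [-0.8 13.7] 6.5 w 0.0158 yawerr -0.0008
```

```bash
python3 -m handwheel '[{"gripper":1,"dx":-2,"dy":1.5,"dz":0,"spin":0},{"gripper":1,"dx":-4,"dy":3,"dz":0,"spin":0},{"gripper":1,"dx":-6,"dy":3,"dz":0,"spin":0},{"gripper":1,"dx":-8,"dy":3,"dz":0,"spin":0},{"gripper":1,"dx":-10,"dy":3,"dz":0,"spin":0}]' |tail -2
python3 go.py
python3 -m handwheel '[{"gripper":1,"dx":0,"dy":0,"dz":0,"spin":0}]' >/dev/null; python3 go.py
```

```text
contact_force: [-3.3, -1.5, 2.8]
grip_width: 0.0157
t 5.0 TCP [ 0.5225 -0.1327  0.0658] stand [-131.7 -115.9] F(stand) [-3.5 -1.1] 2.8 w 0.0157 yawerr -0.0001
t 5.1 TCP [ 0.5229 -0.1327  0.0658] stand [-131.3 -115.9] F(stand) [-1.4 -0.2] 0.8 w 0.0157 yawerr 0.0
```

```bash
python3 -m handwheel '[{"gripper":1,"dx":-1,"dy":0,"dz":0,"spin":0},{"gripper":1,"dx":-2,"dy":0,"dz":0,"spin":0},{"gripper":1,"dx":-3,"dy":0,"dz":0,"spin":0},{"gripper":1,"dx":-3,"dy":0,"dz":0,"spin":0}]' >/dev/null
python3 go.py
python3 -m handwheel '[{"gripper":1,"dx":-0.5,"dy":0,"dz":0,"spin":0},{"gripper":1,"dx":-1,"dy":0,"dz":0,"spin":0},{"gripper":1,"dx":-1,"dy":0,"dz":0,"spin":0}]' >/dev/null
python3 go.py
python3 -m handwheel '[{"gripper":1,"dx":-0.5,"dy":0,"dz":0,"spin":0},{"gripper":1,"dx":-1,"dy":0,"dz":0,"spin":0},{"gripper":1,"dx":-1,"dy":0,"dz":0,"spin":0}]' >/dev/null
python3 go.py
```

```text
t 5.5 TCP [ 0.5258 -0.1323  0.0658] stand [-128.4 -115.9] F(stand) [-2.8 -1.2] -0.2 w 0.0154 yawerr 0.0002
t 5.8 TCP [ 0.5265 -0.1322  0.0658] stand [-127.6 -115.9] F(stand) [-3.7 -2.6] -0.4 w 0.016 yawerr 0.0002
t 6.1 TCP [ 0.5273 -0.1321  0.0658] stand [-126.9 -115.9] F(stand) [-4.6 -3.4] -0.1 w 0.016 yawerr 0.0003
```

```bash
for i in 1 2; do python3 go.py; done; python3 -m handwheel '[{"gripper":1,"dx":-0.5,"dy":0,"dz":0,"spin":0},{"gripper":1,"dx":-1,"dy":0,"dz":0,"spin":0},{"gripper":1,"dx":-1,"dy":0,"dz":0,"spin":0}]' >/dev/null
python3 go.py
python3 -m handwheel '[{"gripper":1,"dx":-0.5,"dy":0,"dz":0,"spin":0},{"gripper":1,"dx":-1,"dy":0,"dz":0,"spin":0},{"gripper":1,"dx":-1,"dy":0,"dz":0,"spin":0}]' >/dev/null
python3 go.py
```

```text
t 6.1 TCP [ 0.5273 -0.1321  0.0658] stand [-126.9 -115.9] F(stand) [-4.6 -3.4] -0.1 w 0.016 yawerr 0.0003
t 6.1 TCP [ 0.5273 -0.1321  0.0658] stand [-126.9 -115.9] F(stand) [-4.6 -3.4] -0.1 w 0.016 yawerr 0.0003
t 6.4 TCP [ 0.5283 -0.132   0.0658] stand [-125.9 -115.9] F(stand) [-4.1 -2.6] 1.3 w 0.0159 yawerr 0.0003
t 6.7 TCP [ 0.5292 -0.1318  0.0658] stand [-124.9 -115.9] F(stand) [-4.5 -3.2] 0.2 w 0.0156 yawerr 0.0003
```

```bash
for i in 1; do python3 -m handwheel '[{"gripper":1,"dx":-0.5,"dy":0,"dz":0,"spin":0},{"gripper":1,"dx":-1,"dy":0,"dz":0,"spin":0},{"gripper":1,"dx":-1,"dy":0,"dz":0,"spin":0}]' >/dev/null
python3 go.py;done
python3 -m handwheel '[{"gripper":1,"dx":-0.5,"dy":0,"dz":0,"spin":0},{"gripper":1,"dx":-1,"dy":0,"dz":0,"spin":0},{"gripper":1,"dx":-1,"dy":0,"dz":0,"spin":0}]' >/dev/null
python3 go.py; python3 - <<'E'
from h import *
s=cam('scene');c=cam('top')
b=cv2.resize(s['img'][205:325,210:330,::-1],None,fx=4.5,fy=4.5,interpolation=cv2.INTER_CUBIC)
cv2.imwrite('pics/snug.png',b)
E
```

```text
t 7.0 TCP [ 0.5302 -0.1317  0.0658] stand [-123.9 -115.9] F(stand) [-3.2 -2.1] -0.6 w 0.0155 yawerr 0.0002
t 7.3 TCP [ 0.5312 -0.1316  0.0658] stand [-122.9 -115.9] F(stand) [-3.8 -2.7] 0.5 w 0.0154 yawerr 0.0003
```

View pics/snug.png

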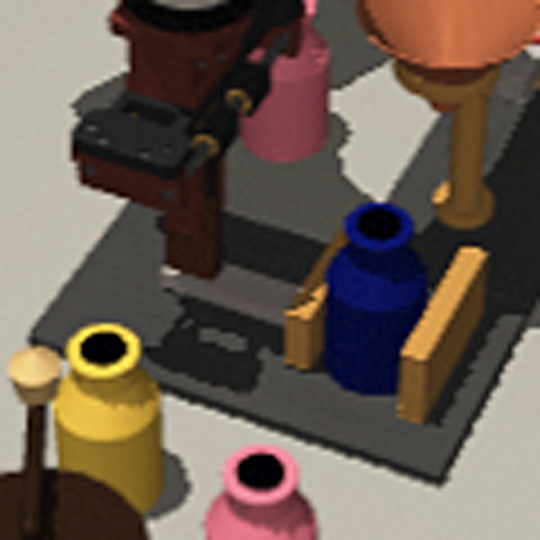

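The jaw at (305,330) is nearly at the bottle (375,310), with the fence behind at (440,330). The force is still at friction level, so I'll carry on in small steps.

```bash
python3 -m handwheel '[{"gripper":1,"dx":-0.5,"dy":0,"dz":0,"spin":0},{"gripper":1,"dx":-1,"dy":0,"dz":0,"spin":0},{"gripper":1,"dx":-1,"dy":0,"dz":0,"spin":0}]' >/dev/null
python3 go.py
python3 - <<'E'
from h import *
for n in('top','scene'):
    c=load(n); W=cloud(c); hsv=cv2.cvtColor(c['img'],cv2.COLOR_RGB2HSV); H,S,V=[hsv[...,i].astype(int) for i in range(3)]
    X,Y,Z=W[...,0],W[...,1],W[...,2]
    br=(H>12)&(H<28)&(S>120)
    R=np.array([[np.cos(.129),np.sin(.129)],[-np.sin(.129),np.cos(.129)]])
    for nm,m in(('jaw',br&(Z>.054)&(Z<.063)&(X>.58)&(X<.66)&(Y<-.03)&(Y>-.25)),('fence',br&(Z>.062)&(Z<.071)&(X>.66)&(X<.75)&(Y<-.03)&(Y>-.25)),('bneck',(H>105)&(H<130)&(S>120)&(Z>.115)&(Z<.13)&(Y<-.05)&(Y>-.2))):
        P=W[m]
        if len(P)<4: print(n,nm,len(P)); continue
        q=(P[:,:2]-[.6382,-.0008])@R.T*1000; print(n,nm,len(P),'stand x 3/97%',np.percentile(q[:,0],[3,50,97]).round(1),'y',np.percentile(q[:,1],[3,97]).round(1))
E
```

```text
t 7.7 TCP [ 0.5315 -0.1315  0.0658] stand [-122.7 -115.9] F(stand) [-7. -3.] 2.6 w 0.0164 yawerr 0.0004
top jaw 60 stand x 3/97% [-43.  -34.  -29.6] y [-154.6  -78.8]
top fence 130 stand x 3/97% [31.3 38.8 46.1] y [-163.4  -94.6]
top bneck 146 stand x 3/97% [-16.8   0.6  17.5] y [-147.3 -113.2]
scene jaw 76 stand x 3/97% [-47.6 -41.8 -32.6] y [-159.9  -90.7]
scene fence 166 stand x 3/97% [28.9 36.7 43.6] y [-169.1  -73.4]
scene bneck 124 stand x 3/97% [-18.1  -2.1  15. ] y [-150.7 -114.2]
```

```bash
python3 -m handwheel '[{"gripper":1,"dx":-0.4,"dy":0,"dz":0,"spin":0},{"gripper":1,"dx":-0.8,"dy":0,"dz":0,"spin":0},{"gripper":1,"dx":-0.8,"dy":0,"dz":0,"spin":0}]' >/dev/null
python3 go.py
```

```text
t 8.0 TCP [ 0.5315 -0.1315  0.0658] stand [-122.6 -115.9] F(stand) [-9.9 -4.4] 4.6 w 0.0157 yawerr 0.0005
```

Force rose to about 10 N with no more travel, so the bottle is snug (jaw face to fence ≈60 mm). I'll ease off, release and rise.

```bash
sed -i 's/O=np.array(\[.6382,-.0008\])/O=np.array([.6377,.0033])/' go.py
python3 -m handwheel '[{"gripper":1,"dx":0.8,"dy":-0.5,"dz":0,"spin":0},{"gripper":1,"dx":1.5,"dy":-0.8,"dz":0,"spin":0},{"gripper":0.6,"dx":1.5,"dy":-0.8,"dz":0,"spin":0},{"gripper":0.4,"dx":1.5,"dy":-0.8,"dz":0,"spin":0},{"gripper":0.4,"dx":1.5,"dy":-0.8,"dz":0,"spin":0}]' |tail -2; python3 go.py
python3 -m handwheel '[{"gripper":0.4,"dx":0,"dy":0,"dz":0,"spin":0},{"gripper":0.4,"dx":0,"dy":0,"dz":-25,"spin":0},{"gripper":0.4,"dx":0,"dy":0,"dz":-70,"spin":0},{"gripper":0.36,"dx":0,"dy":0,"dz":-120,"spin":0},{"gripper":0.36,"dx":0,"dy":0,"dz":-170,"spin":0}]' |tail -1; python3 go.py -2 113 300
```

```text
contact_force: [0.5, -0.7, 0.3]
grip_width: 0.0366
t 8.5 TCP [ 0.533  -0.1324  0.0662] stand [-121.3 -121.1] F(stand) [ 0.4 -0.7] 0.3 w 0.0366 yawerr 0.0005
grip_width: 0.0564
t 9.0 TCP [ 0.5318 -0.1322  0.2376] stand [-122.5 -120.7] F(stand) [ 1.1 -0.3] 0.0 w 0.0564 yawerr 0.0003
shift tool mm [-120.5  233.7  -62.5]
```

```bash
python3 -m handwheel '[{"gripper":0.2,"dx":0,"dy":0,"dz":-45,"spin":0},{"gripper":0.2,"dx":-20,"dy":40,"dz":-62,"spin":0},{"gripper":0.2,"dx":-40,"dy":82,"dz":-62,"spin":0},{"gripper":0.2,"dx":-62,"dy":122,"dz":-62,"spin":0},{"gripper":0.2,"dx":-84,"dy":162,"dz":-62,"spin":0}]' |tail -1
python3 -m handwheel '[{"gripper":0.2,"dx":-18,"dy":40,"dz":0,"spin":0},{"gripper":0.2,"dx":-38,"dy":77,"dz":0,"spin":0},{"gripper":0.2,"dx":-38,"dy":77,"dz":0,"spin":0},{"gripper":0.2,"dx":-38,"dy":77,"dz":0,"spin":0}]' |tail -1
python3 go.py 0 118.5 214
python3 - <<'E'
from h import *
s=cam('scene');c=cam('top')
f=lambda i,r:cv2.resize(i[r[0]:r[1],r[2]:r[3],::-1],(390,390),interpolation=cv2.INTER_CUBIC)
cv2.imwrite('pics/above.png',np.hstack([f(s['img'],(125,225,280,380)),f(c['img'],(120,220,190,290))]))
W=cloud(s)
m=(W[...,2]>.235)&(W[...,2]<.245)&(W[...,0]>.58)&(W[...,0]<.66)&(W[...,1]>.08)&(W[...,1]<.17); print(m.sum(),W[m].mean(0) if m.any() else '')
E
```

```text
grip_width: 0.07
grip_width: 0.0701
t 9.9 TCP [0.6221 0.1211 0.2974] stand [ -0.3 118.9] F(stand) [-0.7 -0.4] 0.6 w 0.0701 yawerr 0.0022
shift tool mm [-0.4 -0.3 83.4]
29 [0.61905899 0.13538078 0.23889652]
```

View pics/above.png

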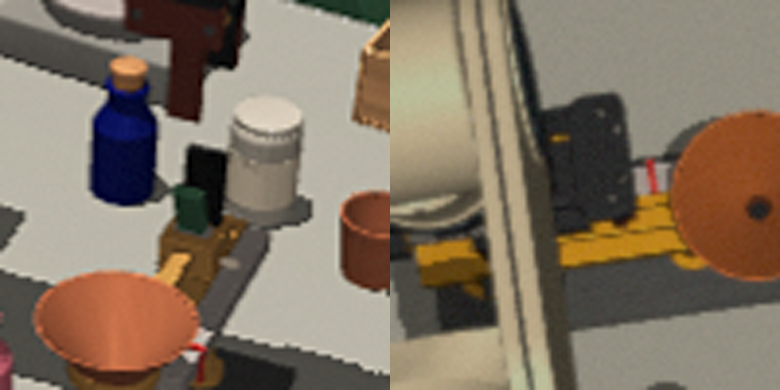

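Scene crop: the near finger (185,90) is over the lever side (190,208), with the plate behind at (207,185). I'll descend in two stages.

```bash
python3 -m handwheel '[{"gripper":0.2,"dx":0,"dy":-0.5,"dz":20,"spin":0},{"gripper":0.2,"dx":0,"dy":-0.5,"dz":40,"spin":0},{"gripper":0.2,"dx":0,"dy":-0.5,"dz":52,"spin":0},{"gripper":0.2,"dx":0,"dy":-0.5,"dz":52,"spin":0}]' |tail -1; python3 go.py 0 118.5 214
python3 -m handwheel '[{"gripper":0.2,"dx":0,"dy":0,"dz":10,"spin":0},{"gripper":0.2,"dx":0,"dy":0,"dz":20,"spin":0},{"gripper":0.2,"dx":0,"dy":0,"dz":30,"spin":0},{"gripper":0.2,"dx":0,"dy":0,"dz":30,"spin":0}]' |tail -1; python3 go.py 0 118.5 214
python3 - <<'E'
from h import *
s=cam('scene')
cv2.imwrite('pics/strad.png',cv2.resize(s['img'][140:220,290:370,::-1],(560,560),interpolation=cv2.INTER_CUBIC))
E
```

```text
grip_width: 0.0705
t 10.4 TCP [0.6211 0.1186 0.2442] stand [ -1.7 116.5] F(stand) [ 0.3 -0.1] -0.1 w 0.0705 yawerr -0.0013
shift tool mm [-1.8  2.  30.2]
grip_width: 0.0705
t 10.8 TCP [0.6213 0.1198 0.2142] stand [ -1.2 117.7] F(stand) [0.1 0.4] -0.2 w 0.0705 yawerr 0.0003
shift tool mm [-1.2  0.8  0.2]
```

View pics/strad.png

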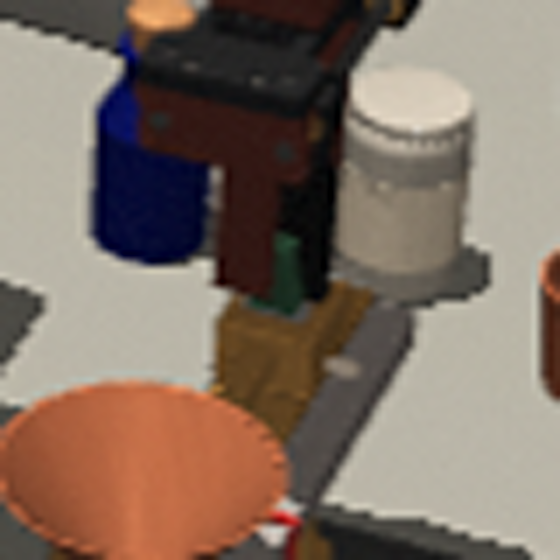

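The fingers straddle lever and plate, and the pointer shows at crop (340,365), the red mark at (285,520). I'll narrow the fingers slightly and draw the leg out with the plate-side finger.

```bash
python3 -m handwheel '[{"gripper":0.32,"dx":-1,"dy":0,"dz":0,"spin":0},{"gripper":0.32,"dx":-1,"dy":0,"dz":0,"spin":0}]' |tail -1; python3 go.py
python3 -m handwheel '[{"gripper":0.32,"dx":0,"dy":-3,"dz":0,"spin":0},{"gripper":0.32,"dx":0,"dy":-8,"dz":0,"spin":0},{"gripper":0.32,"dx":0,"dy":-16,"dz":0,"spin":0},{"gripper":0.32,"dx":0,"dy":-24,"dz":0,"spin":0},{"gripper":0.32,"dx":0,"dy":-32,"dz":0,"spin":0}]' |tail -1; python3 go.py
python3 -m handwheel '[{"gripper":0.32,"dx":0,"dy":-10,"dz":0,"spin":0},{"gripper":0.32,"dx":0,"dy":-20,"dz":0,"spin":0},{"gripper":0.32,"dx":0,"dy":-30,"dz":0,"spin":0},{"gripper":0.32,"dx":0,"dy":-40,"dz":0,"spin":0},{"gripper":0.32,"dx":0,"dy":-48,"dz":0,"spin":0}]' |tail -1; python3 go.py 0 15 214
```

```text
grip_width: 0.0605
t 11.05 TCP [0.6237 0.1203 0.2164] stand [  1.2 117.8] F(stand) [-0.9 -0.1] 0.1 w 0.0605 yawerr 0.0003
grip_width: 0.0598
t 11.55 TCP [0.6276 0.0881 0.2163] stand [ 0.9 85.3] F(stand) [-0.1  5.4] 2.0 w 0.0598 yawerr 0.0
grip_width: 0.0599
t 12.05 TCP [0.6338 0.0401 0.2163] stand [ 0.8 37. ] F(stand) [-0.2  5.1] 3.5 w 0.0599 yawerr -0.0003
shift tool mm [  0.8 -22.    2.2]
```

```bash
python3 -m handwheel '[{"gripper":0.32,"dx":0,"dy":-6,"dz":0,"spin":0},{"gripper":0.32,"dx":0,"dy":-12,"dz":0,"spin":0},{"gripper":0.32,"dx":0,"dy":-17,"dz":0,"spin":0},{"gripper":0.32,"dx":0,"dy":-19,"dz":0,"spin":0},{"gripper":0.32,"dx":0,"dy":-19,"dz":0,"spin":0}]' |tail -1; python3 go.py 0 15 214
python3 - <<'E'
from h import *
s=cam('scene'); cam('top')
u,v=345,205
cv2.imwrite('pics/ptr.png',cv2.resize(s['img'][185:245,300:380,::-1],(800,600),interpolation=cv2.INTER_CUBIC))
E
```

```text
grip_width: 0.0597
t 12.55 TCP [0.6361 0.0214 0.2161] stand [ 0.8 18.1] F(stand) [0.3 4.7] 3.1 w 0.0597 yawerr -0.0005
shift tool mm [ 0.8 -3.1  2.1]
```

View pics/ptr.png

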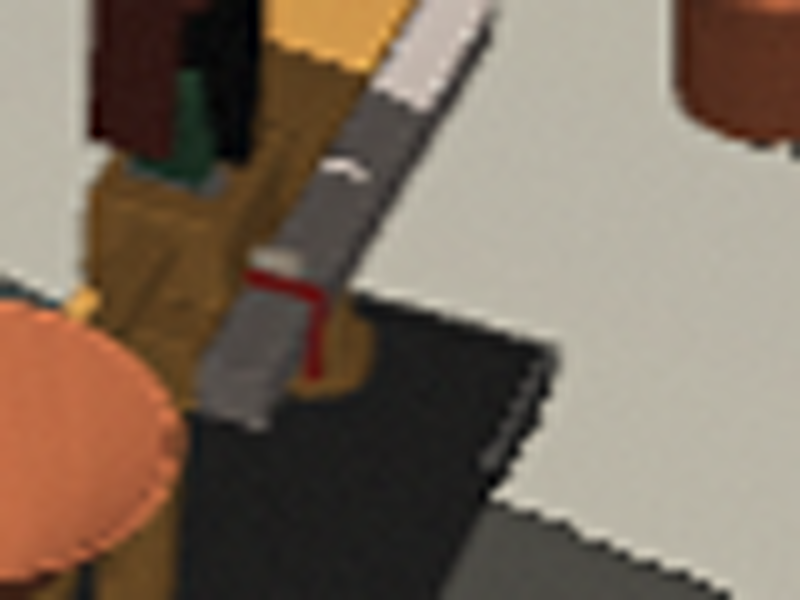

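The pale shaded pointer at (275,262) stands just short of the red mark line (248,275)–(325,295). I'll measure the remaining gap.

```bash
cat > gap.py <<'E'
from h import *
import sys
YAW=.129; Oo=np.array([.6377,.0033])
R=np.array([[np.cos(YAW),-np.sin(YAW)],[np.sin(YAW),np.cos(YAW)]])
c=load('scene'); I=c['img'].astype(int)
if len(sys.argv)>1: print(I[206:224,321:336].sum(2)//3)
red=(I[...,0]-I[...,1])
def st(u,v,z): return (R.T@(px(c,u,v,z)[:2]-Oo)*1000).round(1)
for v in range(207,217):
    print(v,[tuple(int(k) for k in I[v,u]) for u in range(322,333)])
for u in range(324,333):
    w=np.clip(red[208:225,u]-45,0,None)*1.; 
    if w.sum()>40: vr=(w*np.arange(208,225)).sum()/w.sum(); print(u,'red',vr.round(2),st(u,vr,.150),st(u,vr,.151))
E
python3 gap.py
```

```text
207 [(95, 66, 32), (86, 61, 31), (72, 50, 25), (74, 52, 26), (73, 50, 25), (66, 46, 22), (79, 69, 60), (84, 79, 76), (79, 73, 69), (78, 72, 68), (79, 74, 70)]
208 [(92, 65, 33), (79, 56, 29), (73, 52, 28), (73, 51, 25), (76, 51, 23), (75, 59, 42), (80, 71, 66), (81, 75, 72), (80, 74, 71), (78, 72, 68), (80, 75, 70)]
209 [(87, 61, 30), (77, 53, 26), (73, 50, 24), (88, 68, 45), (87, 71, 51), (84, 74, 65), (82, 77, 73), (76, 71, 67), (78, 70, 68), (81, 74, 71), (81, 74, 71)]
210 [(85, 58, 28), (71, 49, 24), (81, 59, 33), (120, 106, 88), (136, 125, 112), (132, 120, 107), (125, 114, 100), (109, 99, 89), (89, 80, 75), (79, 74, 70), (79, 74, 69)]
211 [(86, 60, 30), (68, 48, 22), (73, 52, 25), (104, 92, 78), (133, 125, 112), (140, 130, 114), (141, 129, 114), (124, 115, 102), (92, 85, 77), (77, 72, 68), (80, 75, 71)]
212 [(84, 60, 29), (72, 53, 27), (86, 33, 18), (94, 18, 16), (94, 31, 29), (95, 59, 53), (117, 90, 80), (112, 95, 87), (84, 83, 77), (78, 76, 71), (80, 75, 73)]
213 [(90, 64, 32), (73, 51, 24), (82, 53, 36), (89, 34, 29), (95, 24, 23), (94, 18, 17), (96, 17, 15), (92, 25, 24), (89, 30, 28), (84, 47, 45), (68, 57, 55)]
214 [(96, 67, 32), (76, 57, 34), (76, 67, 60), (82, 77, 75), (79, 73, 70), (82, 63, 59), (85, 55, 52), (87, 38, 35), (98, 17, 17), (97, 10, 11), (82, 37, 35)]
215 [(90, 62, 27), (81, 68, 57), (83, 77, 75), (78, 74, 70), (76, 72, 69), (79, 75, 71), (79, 75, 71), (81, 77, 73), (85, 68, 64), (92, 36, 35), (78, 32, 32)]
216 [(73, 57, 41), (76, 71, 64), (79, 75, 71), (78, 72, 69), (78, 73, 70), (78, 72, 68), (80, 75, 71), (81, 78, 73), (77, 66, 62), (88, 32, 31), (82, 31, 27)]
325 red 212.24 [21.6 27.3] [21.9 26.1]
326 red 212.59 [24.6 27. ] [24.9 25.8]
330 red 214.33 [37.1 24.4] [37.4 23.1]
331 red 218.12 [45.1  9.9] [45.4  8.7]
```

```bash
python3 - <<'E'
exec(open('gap.py').read().split('for v in range')[0])
W=cloud(c)
for z in(.154,.155,.156): print('ptr',z,st(327,210.7,z),st(328,210.9,z),st(326,210.55,z))
for z in(.150,.151): print('red',z,st(326,212.6,z),st(328,213.35,z),st(325,212.2,z))
for v in range(209,215): print(v,(W[v,325:331,2]*1000).round(1))
t=load('top'); J=t['img'].astype(int); Wt=cloud(t)
m=(J[...,0]-J[...,1]>60)&(abs(Wt[...,2]-.15)<.006)&(Wt[...,0]>.63)&(Wt[...,0]<.69)&(Wt[...,1]>0)&(Wt[...,1]<.1)
print('top red',m.sum(),((Wt[m][:,:2]-Oo)@R*1000).round(1).tolist())
E
```

```text
ptr 0.154 [25.7 31.1] [28.5 31.4] [23.  30.6]
ptr 0.155 [26.1 29.9] [28.8 30.2] [23.4 29.4]
ptr 0.156 [26.4 28.6] [29.2 29. ] [23.7 28.1]
red 0.15 [24.6 27. ] [30.7 26.2] [21.5 27.5]
red 0.151 [25.  25.7] [31.  24.9] [21.9 26.3]
209 [159.1 145.1 141.6 146.6 140.5 145.6]
210 [154.9 157.3 157.5 158.3 159.9 145.9]
211 [150.8 156.7 156.9 153.9 156.2 146.3]
212 [151.1 148.4 145.2 151.2 147.4 144.8]
213 [147.7 146.1 149.4 146.6 150.4 149.9]
214 [147.2 144.1 145.7 144.6 144.3 149.4]
top red 0 []
```

```bash
python3 -m handwheel '[{"gripper":0.32,"dx":0,"dy":-1.5,"dz":0,"spin":0},{"gripper":0.32,"dx":0,"dy":-2.8,"dz":0,"spin":0},{"gripper":0.32,"dx":0,"dy":-2.8,"dz":0,"spin":0}]' |tail -1; python3 go.py
python3 -c "from h import *; cam('scene')"; python3 gap.py
```

```text
grip_width: 0.0599
t 12.95 TCP [0.6364 0.0193 0.216 ] stand [ 0.8 16.1] F(stand) [-0.3  4.3] 4.0 w 0.0599 yawerr 0.0003
207 [(98, 68, 35), (86, 60, 31), (72, 51, 26), (73, 53, 25), (74, 52, 26), (66, 46, 22), (77, 68, 59), (84, 79, 75), (80, 74, 71), (79, 73, 70), (79, 72, 69)]
208 [(99, 70, 35), (78, 54, 27), (74, 50, 26), (71, 48, 24), (76, 54, 24), (76, 59, 42), (79, 70, 65), (81, 75, 72), (76, 70, 67), (78, 72, 68), (82, 76, 73)]
209 [(85, 59, 32), (72, 51, 25), (70, 49, 23), (88, 65, 35), (78, 58, 32), (70, 62, 53), (78, 74, 71), (77, 72, 69), (79, 74, 70), (79, 73, 70), (79, 74, 70)]
210 [(86, 61, 30), (70, 48, 24), (81, 59, 34), (117, 103, 85), (134, 122, 108), (124, 112, 101), (101, 91, 84), (88, 81, 75), (83, 75, 71), (80, 75, 71), (81, 74, 72)]
211 [(87, 61, 28), (72, 50, 24), (91, 73, 50), (128, 117, 99), (142, 132, 117), (140, 130, 116), (136, 125, 110), (116, 106, 96), (86, 79, 73), (77, 73, 69), (81, 75, 70)]
212 [(89, 62, 31), (71, 50, 24), (87, 36, 22), (103, 34, 29), (120, 77, 69), (129, 99, 88), (136, 119, 104), (113, 108, 96), (81, 79, 74), (78, 76, 72), (79, 75, 71)]
213 [(88, 63, 31), (74, 53, 25), (79, 52, 34), (90, 33, 30), (94, 25, 24), (96, 25, 22), (104, 33, 30), (99, 36, 34), (88, 28, 25), (85, 49, 46), (70, 59, 57)]
214 [(88, 61, 29), (76, 58, 34), (75, 67, 59), (80, 74, 71), (79, 73, 69), (79, 60, 56), (82, 52, 49), (89, 38, 35), (98, 17, 16), (98, 13, 11), (81, 35, 33)]
215 [(84, 57, 26), (82, 68, 57), (81, 76, 74), (78, 74, 72), (77, 73, 70), (78, 74, 70), (76, 73, 69), (80, 76, 71), (83, 66, 62), (92, 37, 36), (77, 33, 31)]
216 [(82, 63, 43), (76, 69, 64), (80, 75, 72), (80, 74, 71), (79, 74, 70), (79, 74, 70), (80, 76, 72), (80, 76, 73), (77, 65, 61), (88, 32, 31), (84, 35, 29)]
330 red 214.31 [37.  24.5] [37.4 23.2]
331 red 218.14 [45.1  9.9] [45.4  8.7]
```

```bash
python3 - <<'E'
exec(open('gap.py').read().split('for v in range')[0])
p=cv2.imread('pics/strad.png'); q=cv2.resize(p,(80,80),interpolation=cv2.INTER_AREA).astype(int).sum(2)//3
print(q[47:58,42:56])
for z in(.154,.1555): print('rest',st(338.4,191.9,z),'now',st(327,210.9,z),st(328,211.2,z))
E
```

```text
[[ 63  63  64  60  54  50  51  54  62  74  78  78  78  77]
 [ 65  65  67  56  50  49  52  56  70  78  78  78  76  78]
 [ 67  70  63  49  49  48  43  65  78  78  78  77  76  76]
 [ 68  68  58  48  51  54  59  74  78  77  76  78  77  74]
 [ 69  70  57  49  81 109 110 105  94  79  75  76  75  68]
 [ 69  71  57  49  86 118 126 126 117  92  76  78  74  64]
 [ 69  70  59  49  60  84 106 115 109  89  77  78  65  58]
 [ 69  69  58  48  67  80  80  80  80  78  76  69  59  77]
 [ 70  67  58  60  74  78  76  73  75  76  74  63  61 117]
 [ 73  73  60  66  76  76  75  76  76  75  68  60  96 156]
 [ 58  56  70  79  78  75  74  76  78  73  62  77 146 179]]
rest [ 25.7 127.6] now [26.  30.3] [28.9 30.2]
rest [ 26.2 125.6] now [26.6 28.4] [29.5 28.3]
```

```bash
python3 -m handwheel '[{"gripper":0.32,"dx":0,"dy":-1,"dz":0,"spin":0},{"gripper":0.32,"dx":0,"dy":-1.5,"dz":0,"spin":0},{"gripper":0.32,"dx":0,"dy":-1.5,"dz":0,"spin":0}]' |tail -1; python3 go.py
python3 -m handwheel '[{"gripper":0.36,"dx":0,"dy":0.7,"dz":0,"spin":0},{"gripper":0.4,"dx":0,"dy":2.4,"dz":0,"spin":0},{"gripper":0.44,"dx":0,"dy":4.2,"dz":0,"spin":0},{"gripper":0.48,"dx":0,"dy":6,"dz":0,"spin":0},{"gripper":0.48,"dx":0,"dy":7,"dz":0,"spin":0}]' |tail -1; python3 go.py
```

```text
grip_width: 0.0598
t 13.3 TCP [0.6366 0.0179 0.216 ] stand [ 0.8 14.7] F(stand) [-0.2  5.6] 2.7 w 0.0598 yawerr 0.0004
grip_width: 0.0455
t 13.8 TCP [0.6357 0.0248 0.2159] stand [ 0.8 21.5] F(stand) [0.1 5.5] 3.1 w 0.0455 yawerr 0.0005
```

```bash
python3 -m handwheel '[{"gripper":0.52,"dx":0,"dy":1.2,"dz":0,"spin":0},{"gripper":0.56,"dx":0,"dy":3,"dz":0,"spin":0},{"gripper":0.6,"dx":0,"dy":4.8,"dz":0,"spin":0},{"gripper":0.64,"dx":0,"dy":6.5,"dz":0,"spin":0},{"gripper":0.64,"dx":0,"dy":7.2,"dz":0,"spin":0}]' |tail -1; python3 go.py
python3 -m handwheel '[{"gripper":1,"dx":0,"dy":1.4,"dz":0,"spin":0},{"gripper":1,"dx":0,"dy":2.2,"dz":0,"spin":0},{"gripper":1,"dx":0,"dy":2.2,"dz":0,"spin":0},{"gripper":1,"dx":0,"dy":2.2,"dz":0,"spin":0},{"gripper":1,"dx":0,"dy":2.2,"dz":0,"spin":0}]' |tail -1; python3 go.py
python3 - <<'E'
from h import *
s=cam('scene')
cv2.imwrite('pics/end.png',cv2.resize(s['img'][155:235,290:380,::-1],(675,600),interpolation=cv2.INTER_CUBIC))
E
python3 gap.py | head -12
```

```text
grip_width: 0.0318
t 14.3 TCP [0.6348 0.0319 0.216 ] stand [ 0.8 28.7] F(stand) [0.1 4.8] 3.3 w 0.0318 yawerr 0.0004
grip_width: 0.0272
t 14.8 TCP [0.6345 0.034  0.2159] stand [ 0.7 30.8] F(stand) [-0.1  5.4] 4.6 w 0.0272 yawerr 0.0003
207 [(97, 68, 35), (87, 60, 32), (70, 49, 22), (74, 51, 27), (73, 51, 25), (66, 46, 22), (77, 68, 60), (84, 77, 75), (80, 74, 71), (79, 72, 69), (80, 73, 69)]
208 [(94, 65, 33), (75, 52, 25), (71, 50, 25), (73, 51, 25), (75, 53, 25), (76, 60, 44), (78, 71, 65), (81, 74, 72), (80, 72, 70), (76, 71, 67), (79, 74, 69)]
209 [(88, 61, 31), (72, 51, 25), (73, 51, 24), (79, 54, 25), (74, 52, 27), (71, 63, 54), (80, 76, 73), (81, 76, 72), (78, 71, 68), (79, 73, 69), (81, 75, 71)]
210 [(86, 60, 29), (72, 49, 22), (80, 59, 33), (102, 85, 64), (114, 102, 89), (101, 92, 85), (80, 76, 72), (74, 70, 66), (78, 73, 70), (80, 75, 71), (81, 74, 71)]
211 [(86, 60, 30), (72, 50, 25), (101, 85, 65), (133, 122, 106), (139, 129, 115), (135, 123, 111), (134, 121, 108), (110, 101, 91), (84, 78, 72), (78, 72, 69), (81, 75, 72)]
212 [(84, 59, 29), (73, 53, 26), (94, 45, 31), (119, 75, 68), (130, 98, 88), (134, 117, 102), (140, 131, 116), (109, 103, 92), (81, 80, 75), (80, 78, 75), (80, 76, 73)]
213 [(83, 58, 30), (75, 52, 25), (82, 53, 36), (91, 37, 33), (96, 28, 27), (101, 34, 31), (111, 45, 40), (98, 36, 32), (88, 28, 25), (85, 46, 44), (70, 59, 57)]
214 [(87, 60, 29), (77, 59, 35), (75, 65, 58), (78, 73, 70), (78, 72, 69), (82, 63, 59), (83, 54, 50), (87, 37, 35), (98, 17, 15), (100, 16, 17), (81, 36, 34)]
215 [(80, 54, 24), (82, 68, 57), (81, 77, 74), (79, 75, 72), (77, 73, 69), (80, 75, 71), (79, 75, 70), (79, 76, 72), (84, 67, 64), (91, 35, 35), (77, 33, 32)]
216 [(79, 61, 41), (75, 68, 64), (78, 72, 70), (80, 73, 70), (78, 73, 70), (81, 75, 71), (79, 75, 71), (80, 78, 74), (77, 65, 61), (88, 35, 32), (84, 35, 31)]
330 red 214.17 [36.8 25.1] [37.2 23.8]
331 red 218.19 [45.2  9.7] [45.5  8.5]
```

View pics/end.png

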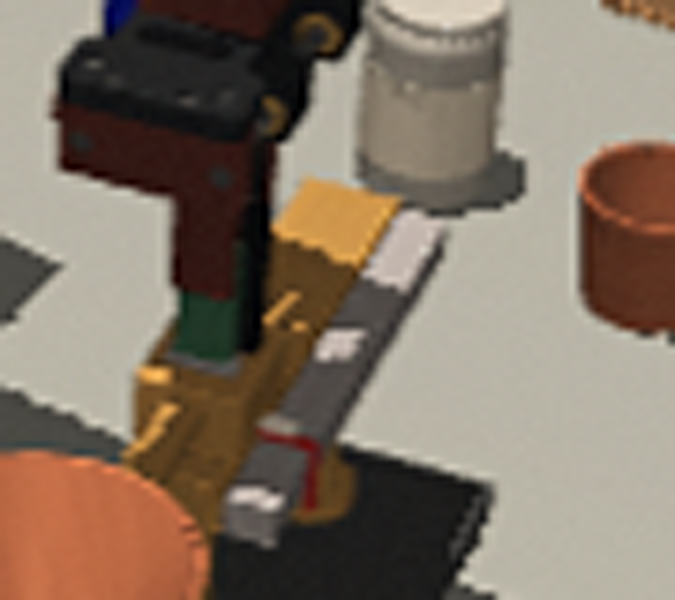

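The green lever stands upright against the black plate at (215,320), with the grip at 27 mm. The pointer at (285,430) sits directly over the red mark. Last check: hold still, then look at the jaw and bottle.

```bash
python3 -m handwheel '[{"gripper":1,"dx":0,"dy":0,"dz":0,"spin":0},{"gripper":1,"dx":0,"dy":0,"dz":0,"spin":0},{"gripper":1,"dx":0,"dy":0,"dz":0,"spin":0}]' |tail -1; python3 go.py
python3 - <<'E'
from h import *
s=cam('scene'); t=cam('top')
a=cv2.resize(s['img'][205:315,220:330,::-1],(400,400),interpolation=cv2.INTER_CUBIC)
b=cv2.resize(t['img'][140:240,270:370,::-1],(400,400),interpolation=cv2.INTER_CUBIC)
cv2.imwrite('pics/final.png',np.hstack([a,b]))
E
```

```text
grip_width: 0.0275
t 15.15 TCP [0.6345 0.034  0.216 ] stand [ 0.8 30.8] F(stand) [-0.5  6.7] 4.4 w 0.0275 yawerr 0.0002
```

View pics/final.png

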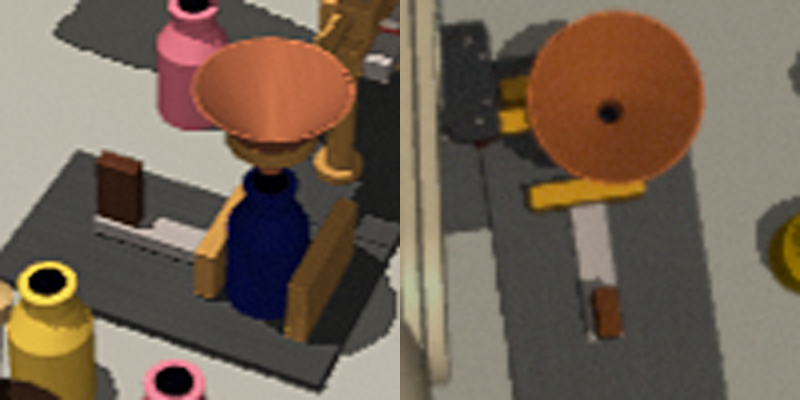

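The bottle (268,250) is snug between jaw (215,245) and fence (325,270). The spout (270,165) stands centred over its mouth (270,182), and the neighbours are unmoved. I'll hand in.

```bash
python3 -c "from station import ticket; print(ticket.hand_in())"
```

```text
the job is handed in; nothing more can be done
None
```

The job is done in the order asked and handed in at about 15 s. The arm is still holding the leg at the mark with the lever squeezed shut.

- **Jaw:** I pushed it by its fin until it stopped moving at about 10 N, roughly 3 N of which is the jaw's own friction. The jaw-to-fence gap measured about 60 mm. I then released the fin, and the last picture shows the bottle still snug.
- **Leg and lever:** I drew the leg out with the lever open, then closed the gripper in step so the leg stayed at the mark. The gripper opening is 27.5 mm, which matches a fully shut lever (28 mm nominal).
- **Last checks:** The pointer sits on the red mark in the picture. The leg is at stand y ≈ 30.8 mm and the mark at about 31 mm. The spout stands over the bottle's mouth, and the neighbours visible in the last pictures look unmoved.
- **Disagreements:** The two cameras differed by 3–4 mm in y. I corrected for this from the actual grip on the fin. The separate estimates of the mark range from 29 to 31 mm, and the image puts the leg at about 31.3 mm. The pointer could therefore be off the mark by up to about 2 mm.
- **Side force:** When the gripper closed on the fin it was about 3 mm off centre, which put about 16 N sideways on the fin until I corrected it.

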